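Park the blanking cover and bayonet a fresh cartridge into the fume filter

TASK

Fit the fresh white filter cartridge to the printer's bench fume filter: first lift the blanking cover off the port and hang it by its orange handle on the empty double hook of the tool rail, letting go of it there. Then enter the cartridge in the port with its blue grip bar in line with the white marks, push it down against the spring, and twist it clockwise (seen from above) about a quarter turn to its stop, where the bar lines up with the green marks. Do not let go of the cartridge: finish while still gripping it by the bar, upright, pushed in and turned home, so that the seal can be checked; leave the other things on the bench where they are.

Things in the scene. Friction and masses are not known exactly. Their poses are not given: they have to be found in the camera images.
- extractor: Bench fume filter unit, fixed: charcoal box 180 x 180 x 120 high, exhaust slots and a red switch on its front (-x) face, bayonet port in the middle of its flat top. Origin: centre of its underside, z up. Slots of the port at +80 and -100 deg about z from this body's x axis; locked position along its x axis: the cartridge enters at the slots and turns 80 deg clockwise seen from above.
- port (a point): Centre of the port at deck height (120 above the bench), axes as the extractor's. Round hole 64 diameter in a bright metal ring 7 thick, with two slots 17 wide across from each other, out to radius 43 for the lugs. Under the ring, at the locked position, notches 2.5 deep let the spring lift the lugs and so lock them. The stop is 2 to 3 deg past the locked position.
- slot_mark (a point): White mark on the deck beside the slot at +80 deg, 73 from the port's centre (its twin across the port): the grip bar points at the white marks when the lugs are over the slots.
- lock_mark (a point): Green mark on the deck at 0 deg, 73 from the port's centre (its twin across the port): the grip bar points at the green marks when the cartridge is turned home.
- seat_plate (a joint): Sprung steel plate inside the port, slide in m: 0 at rest with its face 10 mm below the deck; grows as it is pushed down: 0.016 with the cartridge fully pushed in, about 0.0115 with it locked in the notches. Spring 2 N at rest, rising by 0.5 N per mm to 10 N.
- cover: Grey round blanking cover, 116 diameter, 6 thick, about 0.14 kg; a 5 deep, 58 diameter plug under it sits loosely in the port; it just lifts off. Origin: centre of the disc's underside (at deck height at the start), z up. A fixed orange loop handle stands on it: a round bar 10 thick along x between two uprights at x = -52 and +52, its centre 60 above the origin. Pinch the bar's middle from above.
- cover_bar (a point): Middle of the cover's orange handle bar, on the bar's centre line, 60 above the cover's origin; the bar runs along this point's x axis.
- tool_rail: Bench tool rail, fixed: steel foot plate 8 thick, two posts and a cross rail 145 to 175 high, 85 behind (+x of) the origin, 260 wide along y. Origin: on the bench below the empty double hook in its middle, z up. Red cutters and a scraper hang close to the rail at y = +92 and -92. Bring the cover in from -x: bar above the tips, disc below the prongs.
- hook_seat (a point): Where the middle of the handle bar rests on the double hook, 169 above the bench, axes as the tool rail's. Two round prongs 8 thick at y = -34 and +34, centre lines 9 below this point, run level from the rail (x = +85) to x = -30, then turn up to tips at x = -40, whose tops are 11 above this point. The bar must lie along y, over both prongs, anywhere from x = -25 to +60.
- cartridge: Fresh filter cartridge, white with a blue grip bar, about 0.22 kg, 96 high, standing on the bench. Origin: centre of its foot, z up. From below: spigot 60 diameter, 26 high, tapered at the foot; slotted body 80 diameter from 26 to 66, its underside is the shoulder; grip bar 66 long along x, 14 thick, from 66 to 96. The same after half a turn.
- cartridge_lugs (a point): Point on the cartridge's axis between its two blue lugs, 14 above the foot; axes as the cartridge's. Lugs at x = -37 to -27 and +27 to +37, 11 wide, 6 high, so under the ends of the grip bar. Fully pushed in, the shoulder meets the deck (foot 94 above the bench) and the lugs are 2 clear below the ring; locked in the notches the foot is 98.5 above the bench.
- cartridge_grip (a point): Point on the cartridge's axis in its grip bar, 85 above the foot, 11 below the top of the bar, to be pinched from above; x axis along the bar.
- spent_cartridge: Spent filter cartridge, same shape and size as the fresh one but brownish grey all over, standing on the bench; leave it. Origin at the centre of its underside.
- print_part: White 3D-printed bracket, 130 long x 50 x 77 high, on a thin bronze build sheet at the back of the bench; leave it. Origin: middle of the underside of its main block.
- solvent_bottle: White bottle with a blue label and red cap, 64 diameter x 170 high; leave it. Origin at the centre of its underside.
- screwdriver: Yellow-handled screwdriver, 180 long, 26 thick, lying flat; leave it. Origin under its middle.
- deburr_wrench: Steel spanner, 150 long, lying flat; leave it. Origin under its middle.
- glue_stick: White glue stick with a blue cap, 31 diameter x 100 high, upright; leave it. Origin at the centre of its underside.
- nozzle_tray: Open grey tray of brass nozzles, 90 x 130 x 28 high; leave it. Origin at the centre of its underside.
Things that resemble listed ones, but are neither listed nor needed, are in the scene too. Leave any pink or yellow look-alike of the cover alone.

How it is judged:
On the way, in this order (a step that is already met when the one before it is completed fails the run):
1. the cover hangs by its handle on the double hook, let go (x of cover_bar in the frame of tool_rail between -0.034 and 0.075 m and y of cover_bar in the frame of tool_rail between -0.016 and 0.016 m and z of cover_bar in the frame of tool_rail between 0.162 and 0.177 m and angle between cover's own z axis and vertical below 0.35 rad and contact force between cover and tool_rail above 0.4 N and contact force between cover and the arm below 0.05 N and contact force between cover and the fingers below 0.05 N and linear speed of cover below 0.06 m/s), for 0.2 s.
2. the cartridge is pushed down into the port against the spring (horizontal distance between cartridge and port below 0.006 m and value of joint seat_plate above 0.01 m), for 0.1 s.
At the end, for the whole second after the job is handed in: Cover hanging level (20 deg) and still by its handle on both prongs, untouched. Cartridge upright (4 deg), within 4 mm of the port's centre, shoulder 0 to 6.5 mm above the deck, seat plate down over 9 mm, bar within 8 deg of the green marks, still, and gripped (over 3 N) (all of step 1 and horizontal distance between cartridge and port below 0.004 m and angle between cartridge's own z axis and vertical below 0.07 rad and angle between the x axis of cartridge and the x axis of extractor, either way round below 0.14 rad and z of cartridge in the frame of extractor between 0.0915 and 0.1005 m and value of joint seat_plate above 0.009 m and contact force between cartridge and the fingers above 3 N and linear speed of cartridge below 0.02 m/s and angular speed of cartridge below 0.15 rad/s); the arm keeps its last pose, push and grip.
It fails at once if another thing on the bench is shifted by more than 30 mm (distance of any of spent_cartridge, print_part, solvent_bottle, screwdriver, deburr_wrench, glue_stick, nozzle_tray from where it was at the start of the episode above 0.03 m).
It also fails if it takes over 64 s, if anything falls off the work surface, if the arm or the gripper's body presses on something with over 40 N, if the wrist force passes 120 N, or if a joint passes its speed limit or range.

ROBOT

A 7-joint arm with a two-finger parallel gripper is mounted at the origin on the work surface. World frame = base frame: x ahead of the robot, y to its left, z up, the work surface at z = 0. Lengths are in m, angles in rad, forces in N, time in s.
With the tool pointing down it reaches from about 0.4 to 0.875 m from the base axis. Payload 19.3 kg.
Tool frame: the origin (TCP) lies at the very end of the fingers, on their centre line; the grasp point (between the pads) lies 19 mm behind it; z points along the fingers, y is the line along which they close (so a half turn about z gives the same grasp; the last joint's range is limited). The gripper opens to 85 mm and grips with 20 to 120 N. Pads are 22 mm wide; open, the fingers measure 114 mm over their backs; the gripper's body (76 mm by 85 mm) begins 54 mm behind the grasp point. The pads swing forward as they close: fully open they stand 13 mm farther back than shut.
Start: joints at [-1.268, 0.521, -0.036, 1.599, 0.021, 1.021, -0.113], TCP at [0.228, 0.582, 0.231] pointing down, gripper open.
Joint ranges: [-2.91, 2.91], [-0.3, 2.13], [-1.5, 1.42], [0.17, 2.43], [-1.26, 4.41], [0.16, 1.93], [-2.52, 2.52]. Speed limits (rad/s): [1.89, 1.89, 2.39, 2.39, 3.01, 3.01, 3.01].

INTERFACE

Orientations are given as [roll, pitch, yaw] about the fixed x, y, z axes, in that order (R = Rz(yaw) Ry(pitch) Rx(roll)).
In Python, from workcell import bot gives the robot as it stands.
- The arm moves only by the shell command python3 -m crank 'ROWS' [FORCE]. ROWS is a JSON object of lists of equal length, an entry for each row: "travel": the shift along the world's x, y, z in cm, a list of three; "turn": the turn, a rotation vector about the world's x, y, z in degrees, a list of three; "gripper": the closure, from 0 (fully open) to 1 (shut). A call has exactly 5 rows; each row is the pose to reach, as a shift and turn from the pose commanded when the call began; what a row does not reach only later rows make up. A row lasts 1/10 s, in which the tool goes at most 50 mm and 8.59 degrees, less where a joint would pass 70% of its speed; a pose out of reach is approached as far as the arm can. A call with a gripper value outside its range is refused whole. The fingers move at their own pace and stop on an object; FORCE is the grip in N (left out, the last holds). Time passes only in rows, so rows that repeat a pose let the fingers close, or fill a call up. It gives the time, the measured TCP pose, the force, the opening and the grip force at its end, in the units of the state.
- bot.observe(): the state, without advancing time (a new reading comes with each control period).
- bot.grab_frame(name): name is "scene" or "top"; returns a dict with "pixels" (400x640x3 uint8, red, green, blue), "fx", "fy", "cx", "cy" (pixels), "extrinsics" (4x4, takes a point from world to camera coordinates). Camera axes: x right, y down, z forward; pixel columns grow to the right and rows downward; lengths in m; the calibration is good to about 2 mm. A picture is of the moment at which its call begins. There is no depth.
- bot.job_done(): hands the job in; it is judged then, once.
The state is a dict: "clock": time; "qpos": joint angles; "qd": joint speeds; "joint_efforts": joint torques, N m; "position": TCP position; "tool_rot": TCP orientation; "force": force on the tool from outside, world axes, zero at the start; "moment": the same for the moment, N m; "grip_width": finger opening in m; "finger_force": force on a finger pad.
Only numpy, scipy, OpenCV 4.12 (cv2) and the standard library are available. Lean on these libraries where they do the work, as an engineer would, in place of code of your own. Each camera call takes 0.05 s, during which the arm holds its last target. There are 200 camera calls.

## Working session

There is one attempt and no reset: what is moved stays moved. The work goes in short steps, Python scripts to look and compute and a shell command to move; the robot and the scene stay as the last step left them, time stands still between calls to the robot, and variables do not carry over. Pictures are saved under pics/ and viewed, at most 10 in all, crops included, and the job is handed in when it is done.

```bash
mkdir -p pics; ls; python3 - <<'E'
from workcell import bot
import cv2,numpy as np
o=bot.observe(); print({k:np.round(v,3).tolist() for k,v in o.items()})
for n in("scene","top"):
    f=bot.grab_frame(n); print(n,f["fx"],f["fy"],f["cx"],f["cy"],np.round(f["extrinsics"],4).tolist())
    cv2.imwrite(f"pics/{n}0.png",f["pixels"][:,:,::-1])
E
```

```text
pics
{'clock': 0.0, 'qpos': [-1.268, 0.522, -0.036, 1.6, 0.021, 1.021, -0.113], 'qd': [0.0, 0.001, -0.001, 0.001, -0.001, 0.002, 0.0], 'joint_efforts': [0.001, -92.709, 1.981, -36.995, 0.018, 0.008, 0.0], 'position': [0.228, 0.582, 0.231], 'tool_rot': [-3.14, 0.0, 2.769], 'force': [0.09, -0.102, -1.126], 'moment': [0.008, 0.03, 0.06], 'finger_force': 0.0, 'grip_width': 0.085}
scene 503.08363581307526 503.08363581307526 330.7091188442997 200.07088636184022 [[-0.2127, 0.9771, 0.0049, 0.103], [0.8034, 0.1777, -0.5683, -0.3787], [-0.5562, -0.1169, -0.8228, 1.7614], [0.0, 0.0, 0.0, 1.0]]
top 421.67151788178296 421.67151788178296 314.69390264500475 194.23118260555614 [[-0.0237, -0.9997, -0.0069, 0.0199], [-0.992, 0.0243, -0.1235, 0.5365], [0.1236, 0.0039, -0.9923, 1.5332], [0.0, 0.0, 0.0, 1.0]]
```

View pics/scene0.png

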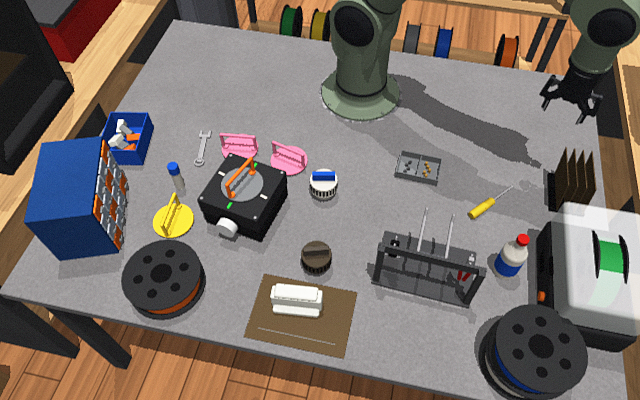

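View pics/top0.png

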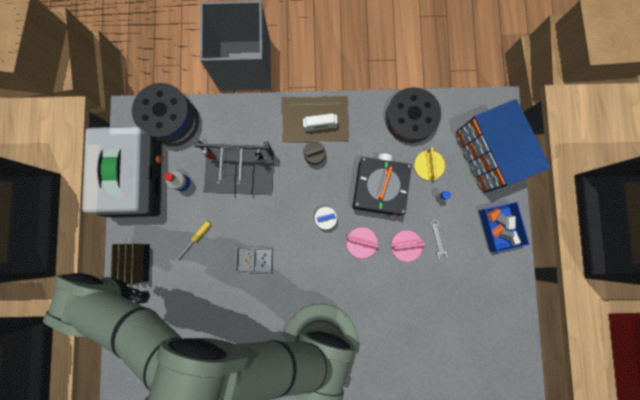

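```bash
cat > h.py <<'E'
import cv2,numpy as np
from workcell import bot
def crop(img,x,y,w,h,s):
    c=cv2.resize(img[y:y+h,x:x+w],None,fx=s,fy=s,interpolation=cv2.INTER_CUBIC)
    for u in range(-(-x//10)*10,x+w,10):
        cv2.line(c,(int((u-x+.5)*s),0),(int((u-x+.5)*s),8),(0,255,255),1)
        if u%20==0: cv2.putText(c,str(u),(int((u-x+.5)*s)-10,20),0,.4,(0,255,255),1)
    for v in range(-(-y//10)*10,y+h,10):
        cv2.line(c,(0,int((v-y+.5)*s)),(8,int((v-y+.5)*s)),(0,255,255),1)
        if v%20==0: cv2.putText(c,str(v),(10,int((v-y+.5)*s)+4),0,.4,(0,255,255),1)
    return c
def P(f): 
    K=np.array([[f["fx"],0,f["cx"]],[0,f["fy"],f["cy"]],[0,0,1]]);return K@np.array(f["extrinsics"])[:3]
def cams():
    import os,pickle
    if not os.path.exists("cams.pkl"):
        pickle.dump({n:P(bot.grab_frame(n)) for n in("scene","top")},open("cams.pkl","wb"))
    return pickle.load(open("cams.pkl","rb"))
def tri(s,t):
    C=cams();X=cv2.triangulatePoints(C["scene"],C["top"],np.array(s,float).reshape(2,1),np.array(t,float).reshape(2,1))[:,0]
    return X[:3]/X[3]
def proj(n,X):
    p=cams()[n]@np.r_[X,1];return p[:2]/p[2]
def onz(n,uv,z):
    M=cams()[n];H=np.c_[M[:,0],M[:,1],M[:,2]*z+M[:,3]];a=np.linalg.solve(H,np.r_[uv,1]);return a[:2]/a[2]
E
python3 - <<'E'
from h import *
cams()
s=cv2.imread("pics/scene0.png");t=cv2.imread("pics/top0.png")
cv2.imwrite("pics/a1.png",crop(s,190,135,155,115,5))
cv2.imwrite("pics/a2.png",crop(t,310,145,110,90,6))
cv2.imwrite("pics/a3.png",crop(s,362,200,130,110,5))
cv2.imwrite("pics/a4.png",crop(t,190,130,95,75,8))
E
```

```text
(no output)
```

View pics/a1.png

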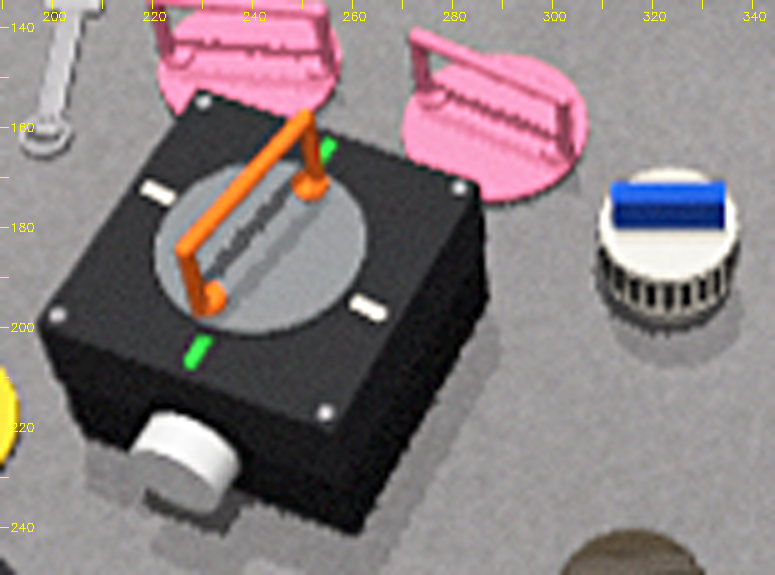

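View pics/a2.png

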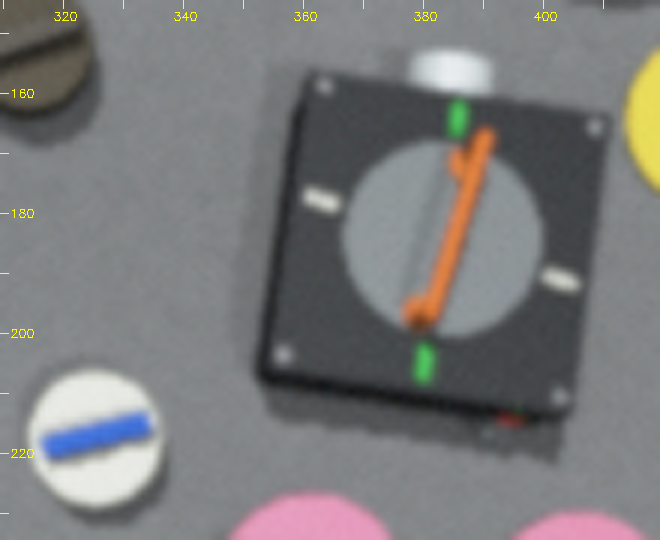

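View pics/a3.png

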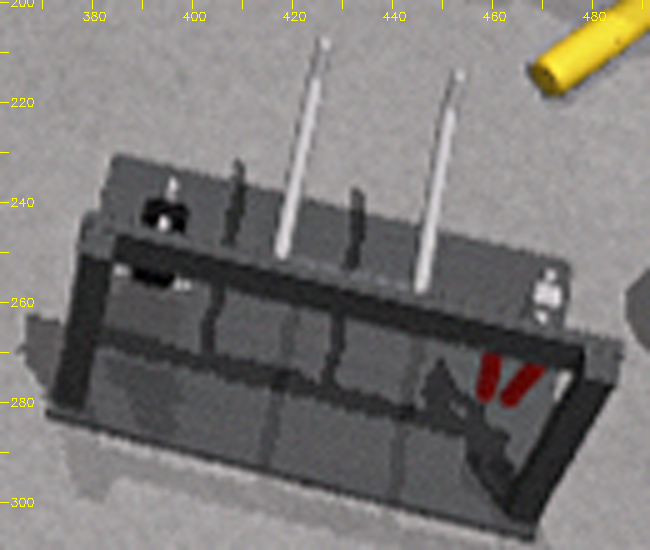

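View pics/a4.png

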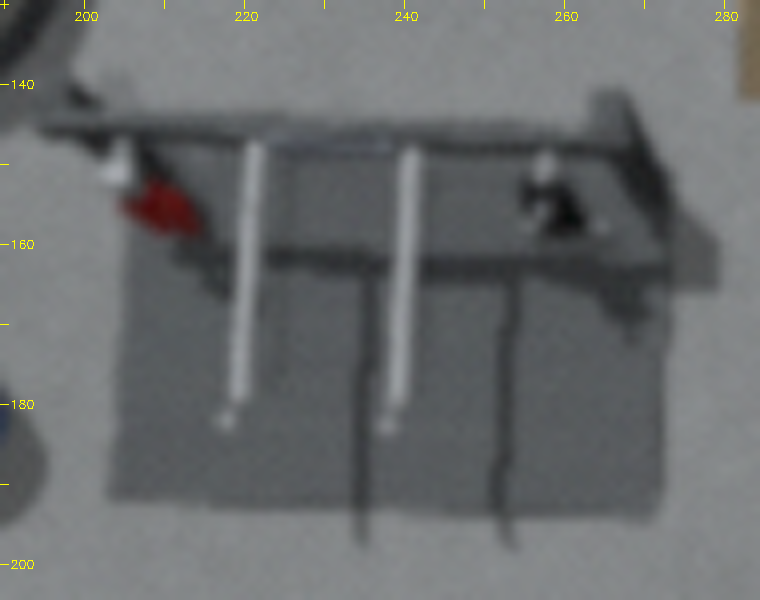

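The two crops show the cover (orange bar) on the extractor: bar ends at scene (251,157)/(226,184) and top (391,167)/(381,197); green marks at scene (255,165)/(229,205), and white marks at (221,173)/(263,196). Fresh cartridge (white, blue bar) is at scene (323,173), top (326,217). The brown-grey one at scene (316,257) is the spent one. The pink discs (238,145), (290,158) and the yellow one (173,218) are look-alikes, not the orange-handled cover. The hook prong tips are at scene (427,208), (453,215) and top (238,183), (218,182).

```bash
python3 - <<'E'
from h import *
pts=dict(gF=((229.1,204.9),(386,164.3)),gN=((254.9,164.7),(380.3,205.2)),wL=((263.1,195.9),(363.2,177.8)),wR=((221.1,172.9),(403,191)),
bF=((226.3,183.9),(390.5,166.7)),bN=((251.3,157.1),(381.2,196.5)),
cR=((311.7,173.1),(334.8,214.8)),cL=((334.7,173.1),(317,219.5)),cC=((323.3,173.1),(325.7,217.2)),
tR=((426.5,208.3),(238,182.75)),tL=((453.3,214.5),(217.8,182.1)),rR=((418.1,250.5),(240.9,148.5)),rL=((445.7,257.3),(221.5,147.6)))
R={}
for k,(a,b) in pts.items():
    X=tri(a,b);R[k]=X;print(k,X.round(4),np.round(proj("scene",X)-a,1))
ang=lambda a,b:np.degrees(np.arctan2(*(b-a)[1::-1]))
print("port",(R["gF"]+R["gN"])/2,(R["wL"]+R["wR"])/2,"green",ang(R["gN"],R["gF"]),"white",ang(R["wR"],R["wL"]))
print("bar",(R["bF"]+R["bN"])/2,ang(R["bN"],R["bF"]),np.linalg.norm(R["bF"]-R["bN"]))
print("cart",ang(R["cR"],R["cL"]),np.linalg.norm(R["cR"]-R["cL"]))
print("hook tips mid",(R["tR"]+R["tL"])/2,ang(R["tR"],R["tL"]),np.linalg.norm(R["tR"]-R["tL"]),"root mid",(R["rR"]+R["rL"])/2,ang(R["rR"],R["rL"]), "prongdir",ang(R["tR"],R["rR"]),ang(R["tL"],R["rL"]))
E
```

```text
gF [ 0.6265 -0.2477  0.1193] [-0.1 -0. ]
gN [ 0.4816 -0.2207  0.1212] [-0.2 -0. ]
wL [ 0.5801 -0.1661  0.1216] [0.2 0. ]
wR [ 0.5298 -0.3032  0.1212] [0.1 0. ]
bF [ 0.6053 -0.2514  0.1845] [-0.1 -0. ]
bN [ 0.5049 -0.2157  0.1837] [-0.1 -0. ]
cR [ 0.4542 -0.0628  0.092 ] [-0. -0.]
cL [0.439  0.0011 0.0908] [-0.1 -0. ]
cC [ 0.4465 -0.0304  0.0914] [0. 0.]
tR [0.5644 0.2645 0.1778] [ 0.2 -0. ]
tL [0.5684 0.3325 0.1777] [ 0.3 -0. ]
rR [0.6848 0.2576 0.1685] [-0.3  0. ]
rL [0.6894 0.3241 0.1694] [-0.2  0. ]
port [ 0.55404539 -0.23416558  0.12025825] [ 0.55497139 -0.23463744  0.12139534] green -10.550755739508999 white 69.87351576865423
bar [ 0.55510906 -0.23355119  0.18410932] -19.609470572895496 0.10662661267580234
cart 103.33106662617942 0.0656881229993496
hook tips mid [0.56642592 0.29847641 0.17773323] 86.66151170590386 0.06810858473752461 root mid [0.68710153 0.29083356 0.16894107] 85.96989593307524 prongdir -3.295401277658921 -3.950244054053702
```

The heights (marks 0.120, bar top 0.184, tips 0.178) and lengths (prongs 68 mm apart, bar about 106 mm) match the description. Moving to above the cover.

```bash
Z='[0,0,0]'
python3 -m crank '{"travel":[[1.6,-4,2],[3.2,-8,4],[4.9,-12,6],[6.5,-16,8],[8.2,-20.4,9]],"turn":[[0,0,0.4],[0,0,0.8],[0,0,1.2],[0,0,1.5],[0,0,1.9]],"gripper":[0,0,0,0,0]}' 40
python3 -m crank '{"travel":[[1.6,-4,0],[3.2,-8,0],[4.9,-12,0],[6.5,-16,0],[8.2,-20.4,0]],"turn":[[0,0,0],[0,0,0],[0,0,0],[0,0,0],[0,0,0]],"gripper":[0,0,0,0,0]}'
python3 -m crank '{"travel":[[1.6,-4,0],[3.2,-8,0],[4.9,-12,0],[6.5,-16,0],[8.2,-20.4,0]],"turn":[[0,0,0],[0,0,0],[0,0,0],[0,0,0],[0,0,0]],"gripper":[0,0,0,0,0]}'
python3 -m crank '{"travel":[[1.6,-4,0],[3.2,-8,0],[4.9,-12,0],[6.5,-16,0],[8.1,-20.4,0]],"turn":[[0,0,0],[0,0,0],[0,0,0],[0,0,0],[0,0,0]],"gripper":[0,0,0,0,0]}'
```

```text
clock: 0.7
position: [0.3102, 0.3769, 0.3227]
tool_rot: [3.14, 0.0, 2.802]
force: [1.7, 0.8, 0.3]
grip_width: 0.0857
finger_force: 0.0
clock: 1.2
position: [0.3919, 0.1726, 0.3214]
tool_rot: [3.141, 0.0, 2.803]
force: [1.5, 1.3, 0.3]
grip_width: 0.0851
finger_force: 0.0
clock: 1.7
position: [0.474, -0.0314, 0.3214]
tool_rot: [3.141, 0.0, 2.803]
force: [0.9, 0.5, 0.5]
grip_width: 0.0855
finger_force: 0.0
clock: 2.2
position: [0.5552, -0.2351, 0.3211]
tool_rot: [3.141, -0.0, 2.803]
force: [1.2, 2.1, 1.1]
grip_width: 0.0851
finger_force: 0.0
```

```bash
python3 -m crank '{"travel":[[0,0.1,-4],[0,0.1,-8],[0,0.1,-11],[0,0.1,-14],[0,0.1,-16]],"turn":[[0,0,0],[0,0,0],[0,0,0],[0,0,0],[0,0,0]],"gripper":[0,0,0,0,0]}'
python3 -m crank '{"travel":[[0,0,0],[0,0,0],[0,0,0],[0,0,0],[0,0,0]],"turn":[[0,0,0],[0,0,0],[0,0,0],[0,0,0],[0,0,0]],"gripper":[0.4,0.7,1,1,1]}' 60
python3 -m crank '{"travel":[[0,0,0],[0,0,0],[0,0,0],[0,0,0],[0,0,0]],"turn":[[0,0,0],[0,0,0],[0,0,0],[0,0,0],[0,0,0]],"gripper":[1,1,1,1,1]}'
```

```text
clock: 2.7
position: [0.5539, -0.2326, 0.1591]
tool_rot: [-3.141, -0.002, 2.802]
force: [0.5, 0.4, -0.3]
grip_width: 0.0857
finger_force: 0.0
clock: 3.2
position: [0.555, -0.233, 0.1621]
tool_rot: [3.141, 0.001, 2.802]
force: [-0.4, -1.1, -0.1]
grip_width: 0.0124
finger_force: 0.5
clock: 3.7
position: [0.555, -0.233, 0.1618]
tool_rot: [3.141, 0.001, 2.802]
force: [-0.8, 1.7, 7.6]
grip_width: 0.0077
finger_force: 58.7
```

```bash
python3 -m crank '{"travel":[[0,0,1],[0,0,3],[0,0,6],[0,0,9],[0,0,11]],"turn":[[0,0,0],[0,0,0],[0,0,0],[0,0,0],[0,0,0]],"gripper":[1,1,1,1,1]}'
python3 -m crank '{"travel":[[0,0,0],[0,0,0],[0,0,0],[0,0,0],[0,0,0]],"turn":[[0,0,0],[0,0,0],[0,0,0],[0,0,0],[0,0,0]],"gripper":[1,1,1,1,1]}'
python3 - <<'E'
from h import *
a=[cv2.cvtColor(bot.grab_frame(n)["pixels"],cv2.COLOR_RGB2BGR) for n in("scene","top")]
cv2.imwrite("pics/b1.png",np.hstack([crop(a[0],170,90,160,150,2.5),crop(a[1],310,130,130,120,3.07)[:375]]) if 0 else np.hstack([cv2.resize(crop(a[0],180,90,130,150,3),(390,450)),cv2.resize(crop(a[1],310,120,130,150,3),(390,450))]))
E
```

```text
clock: 4.2
position: [0.5548, -0.2333, 0.2739]
tool_rot: [-3.142, 0.002, 2.802]
force: [0.8, -0.3, -1.9]
grip_width: 0.0079
finger_force: 58.4
clock: 4.7
position: [0.5544, -0.2329, 0.2706]
tool_rot: [-3.141, -0.001, 2.802]
force: [-0.3, -0.8, -1.1]
grip_width: 0.0079
finger_force: 58.4
```

View pics/b1.png

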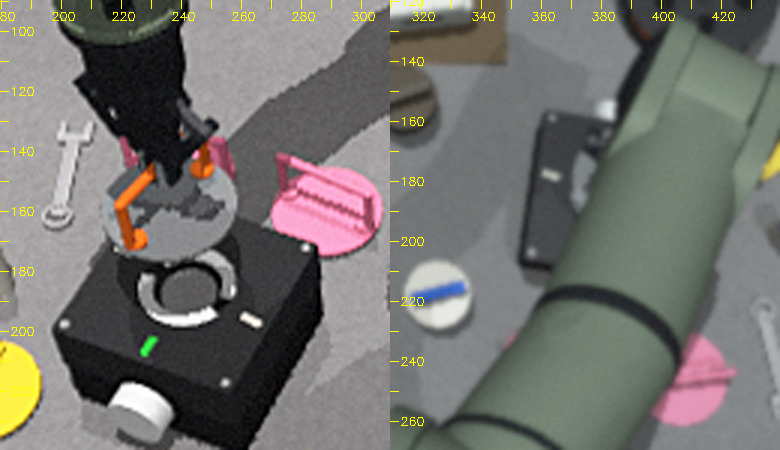

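The cover is held level (scene disc at about (237,157)), the port is open. Carrying it to in front of the hook.

```bash
python3 -m crank '{"travel":[[-0.4,2,0],[-1,6,0],[-1.7,10,0],[-2.3,14,0],[-2.9,17.9,0]],"turn":[[0,0,-4],[0,0,-9],[0,0,-14],[0,0,-19],[0,0,-24.7]],"gripper":[1,1,1,1,1]}'
python3 -m crank '{"travel":[[-0.6,3.6,0],[-1.2,7.2,0],[-1.7,10.8,0],[-2.3,14.4,0],[-2.9,17.9,0]],"turn":[[0,0,-5],[0,0,-10],[0,0,-15],[0,0,-20],[0,0,-24.7]],"gripper":[1,1,1,1,1]}'
python3 -m crank '{"travel":[[-0.7,4,0],[-1.4,8,0],[-2,12,0],[-2.6,16,0],[-3,18,0]],"turn":[[0,0,-5],[0,0,-10],[0,0,-15],[0,0,-20],[0,0,-24.7]],"gripper":[1,1,1,1,1]}'
python3 -m crank '{"travel":[[0,0,-2],[0,0,-4],[0,0,-7],[0,0,-9],[0,0,-9.5]],"turn":[[0,0,0],[0,0,0],[0,0,0],[0,0,0],[0,0,0]],"gripper":[1,1,1,1,1]}'
python3 -m crank '{"travel":[[0,0,0],[0,0,0],[0,0,0],[0,0,0],[0,0,0]],"turn":[[0,0,0],[0,0,0],[0,0,0],[0,0,0],[0,0,0]],"gripper":[1,1,1,1,1]}'
python3 - <<'E'
from h import *
o=bot.observe()
a=cv2.cvtColor(bot.grab_frame("scene")["pixels"],cv2.COLOR_RGB2BGR)
p=o["position"];y=o["tool_rot"][2]
for s in(-.052,0,.052): print(proj("scene",np.r_[p[:2],p[2]+.0185]+s*np.array([np.cos(y),np.sin(y),0])).round(1))
cv2.imwrite("pics/b2.png",crop(a,360,140,150,150,4))
E
```

```text
clock: 5.3
position: [0.5252, -0.0524, 0.2712]
tool_rot: [3.141, -0.0, 2.367]
force: [0.5, 0.2, -1.5]
grip_width: 0.0077
finger_force: 58.5
clock: 5.8
position: [0.4962, 0.1266, 0.2713]
tool_rot: [3.141, -0.0, 1.936]
force: [1.0, 0.5, -2.2]
grip_width: 0.0077
finger_force: 58.5
clock: 6.3
position: [0.4655, 0.3087, 0.2709]
tool_rot: [-3.141, -0.0, 1.509]
force: [-0.1, -0.1, -2.4]
grip_width: 0.0084
finger_force: 58.5
clock: 6.8
position: [0.4658, 0.3045, 0.1744]
tool_rot: [-3.14, 0.002, 1.509]
force: [0.0, 0.1, -1.4]
grip_width: 0.008
finger_force: 58.5
clock: 7.3
position: [0.4668, 0.3052, 0.1767]
tool_rot: [3.141, -0.001, 1.509]
force: [0.7, -0.5, -1.5]
grip_width: 0.0078
finger_force: 58.5
[427.6 172.4]
[447.4 176.8]
[467.5 181.2]
```

View pics/b2.png

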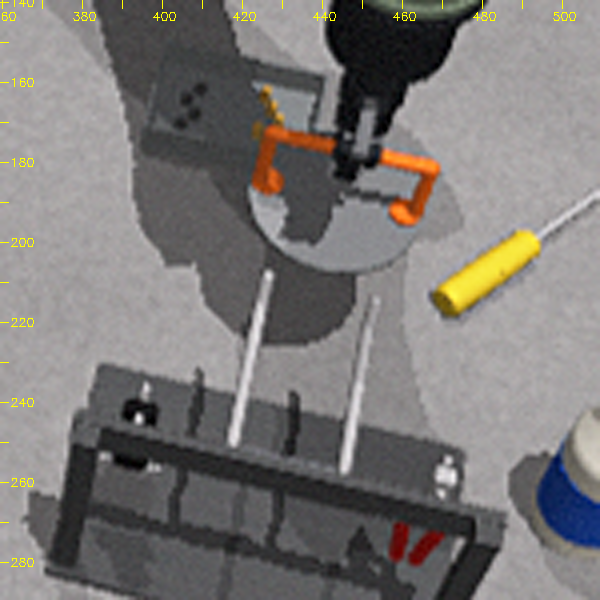

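Bar ends at (427,172) and (469,181), exactly as predicted, with the bar above the tips and the disc below the prongs. Going in and lowering.

```bash
python3 -m crank '{"travel":[[2,-0.1,0],[4.5,-0.3,0],[7,-0.5,0],[9,-0.6,0],[11,-0.7,0]],"turn":[[0,0,0],[0,0,0],[0,0,0],[0,0,0],[0,0,0]],"gripper":[1,1,1,1,1]}'
python3 -m crank '{"travel":[[1,-0.1,0],[2,-0.15,0],[3,-0.2,0],[3,-0.2,0],[3,-0.2,0]],"turn":[[0,0,0],[0,0,0],[0,0,0],[0,0,0],[0,0,0]],"gripper":[1,1,1,1,1]}'
python3 -m crank '{"travel":[[0,0,-0.8],[0,0,-1.6],[0,0,-2.2],[0,0,-2.5],[0,0,-2.6]],"turn":[[0,0,0],[0,0,0],[0,0,0],[0,0,0],[0,0,0]],"gripper":[1,1,1,1,1]}'
python3 -m crank '{"travel":[[0,0,0],[0,0,0],[0,0,0],[0,0,0],[0,0,0]],"turn":[[0,0,0],[0,0,0],[0,0,0],[0,0,0],[0,0,0]],"gripper":[1,1,1,1,1]}'
```

```text
clock: 7.85
position: [0.5775, 0.2979, 0.1763]
tool_rot: [-3.142, 0.0, 1.509]
force: [-0.0, 0.2, -2.5]
grip_width: 0.008
finger_force: 58.6
clock: 8.35
position: [0.6063, 0.2962, 0.1762]
tool_rot: [-3.141, 0.0, 1.509]
force: [1.0, -0.7, -1.0]
grip_width: 0.0082
finger_force: 58.6
clock: 8.85
position: [0.6063, 0.296, 0.15]
tool_rot: [-3.141, 0.0, 1.509]
force: [-4.2, -0.6, 4.4]
grip_width: 0.0079
finger_force: 59.3
clock: 9.35
position: [0.6067, 0.2961, 0.1504]
tool_rot: [3.141, -0.0, 1.509]
force: [0.5, -0.9, -1.8]
grip_width: 0.0076
finger_force: 58.8
```

```bash
python3 -m crank '{"travel":[[0,0,-0.1],[0,0,-0.2],[0,0,-0.2],[0,0,-0.2],[0,0,-0.2]],"turn":[[0,0,0],[0,0,0],[0,0,0],[0,0,0],[0,0,0]],"gripper":[1,1,1,1,1]}'
python3 -m crank '{"travel":[[0,0,0],[0,0,0],[0,0,0],[0,0,0],[0,0,0]],"turn":[[0,0,0],[0,0,0],[0,0,0],[0,0,0],[0,0,0]],"gripper":[0.9,0.8,0.7,0.6,0.5]}'
python3 -m crank '{"travel":[[0,0,0],[0,0,0],[0,0,1],[0,0,3],[0,0,5]],"turn":[[0,0,0],[0,0,0],[0,0,0],[0,0,0],[0,0,0]],"gripper":[0.4,0.4,0.4,0.4,0.4]}'
python3 -m crank '{"travel":[[0,0,3],[0,0,6],[0,0,9],[0,0,12],[0,0,13]],"turn":[[0,0,0],[0,0,0],[0,0,0],[0,0,0],[0,0,0]],"gripper":[0.4,0.4,0.4,0.4,0.4]}'
```

```text
clock: 9.85
position: [0.6069, 0.2961, 0.1496]
tool_rot: [3.141, -0.001, 1.509]
force: [-6.1, -2.2, 16.5]
grip_width: 0.0078
finger_force: 60.6
clock: 10.35
position: [0.6066, 0.296, 0.1481]
tool_rot: [-3.141, 0.0, 1.509]
force: [0.7, -0.1, 0.1]
grip_width: 0.0427
finger_force: 0.0
clock: 10.85
position: [0.6067, 0.2959, 0.1995]
tool_rot: [-3.142, 0.0, 1.508]
force: [-1.1, 0.2, 0.8]
grip_width: 0.0512
finger_force: 0.0
clock: 11.35
position: [0.6075, 0.296, 0.3323]
tool_rot: [3.138, -0.002, 1.508]
force: [0.9, 0.2, 0.2]
grip_width: 0.0513
finger_force: 0.0
```

```bash
python3 -m crank '{"travel":[[-1.6,-3.2,0],[-3.2,-6.4,0],[-4.8,-9.6,0],[-6.4,-13,0],[-8,-16.3,0]],"turn":[[0,0,3],[0,0,6],[0,0,9],[0,0,12],[0,0,16.8]],"gripper":[0.2,0,0,0,0]}'
python3 - <<'E'
from h import *
F={n:cv2.cvtColor(bot.grab_frame(n)["pixels"],cv2.COLOR_RGB2BGR) for n in("scene","top")}
for n in F: cv2.imwrite(f"pics/c_{n}.png",F[n])
u=np.array([.063,.998,0])
for s in(-.052,0,.052): print("pred",proj("scene",np.array([.6067,.296,.169])+s*u).round(1),proj("top",np.array([.6067,.296,.169])+s*u).round(1))
for n,(x,y,w,h) in dict(scene=(390,190,110,80),top=(190,130,95,75)).items():
    c=F[n][y:y+h,x:x+w];hsv=cv2.cvtColor(c,cv2.COLOR_BGR2HSV)
    m=cv2.inRange(hsv,(6,150,90),(18,255,255));v,uu=np.nonzero(m);print(n,len(uu))
    if len(uu): print(n,"orange x",uu.min()+x,uu.max()+x,"y",v.min()+y,v.max()+y, [ (int(k+x),int((v[uu==k]).min()+y)) for k in np.unique(uu)[::6]])
for k,c in (("old",cv2.imread("pics/top0.png")),("new",F["top"])):
    c=cv2.cvtColor(c[195:240,300:350],cv2.COLOR_BGR2HSV);m=cv2.inRange(c,(105,120,60),(125,255,255))
    r=cv2.minAreaRect(cv2.findNonZero(m));M=cv2.moments(m,True);q=np.array([M["m10"]/M["m00"]+300,M["m01"]/M["m00"]+195]);print(k,r,q,onz("top",q,.096))
    b=cv2.boxPoints(r)+[300,195];b=[onz("top",i,.096) for i in b];print([(np.linalg.norm(b[i+1]-b[i]).round(4),np.degrees(np.arctan2(*(b[i+1]-b[i])[::-1])).round(1)) for i in range(2)])
E
python3 - <<'E'
import sys;sys.path.insert(0,'.')
from h import *
a=cv2.imread("pics/c_scene.png");b=cv2.imread("pics/c_top.png")
cv2.imwrite("pics/c1.png",np.hstack([crop(a,380,190,120,110,4),crop(b,195,130,80,110,4)]))
E
```

```text
clock: 11.85
position: [0.5257, 0.1316, 0.3284]
tool_rot: [-3.142, -0.0, 1.804]
force: [1.1, -0.8, -0.5]
grip_width: 0.0851
finger_force: 0.0
pred [416.3 221.5] [244.6 171.7]
pred [437.  226.4] [229.4 171.1]
pred [457.9 231.3] [214.3 170.6]
scene 288
scene orange x 412 459 y 221 245 [(412, 232), (418, 221), (424, 223), (430, 224), (436, 225), (442, 227), (448, 228), (454, 229)]
top 35
top orange x 214 229 y 170 172 [(214, 170), (220, 170), (226, 170)]
old ((25.794118881225586, 22.176469802856445), (3.152963161468506, 16.492422103881836), 75.96376037597656) [325.78947368 217.19298246] [ 0.44619153 -0.03057992]
[(np.float64(0.0585), np.float64(-77.3)), (np.float64(0.0112), np.float64(-167.6))]
new ((25.794118881225586, 22.176471710205078), (3.1529629230499268, 16.492422103881836), 75.96376037597656) [325.875      217.14285714] [ 0.4463618  -0.03088737]
[(np.float64(0.0585), np.float64(-77.3)), (np.float64(0.0112), np.float64(-167.6))]
```

View pics/c1.png

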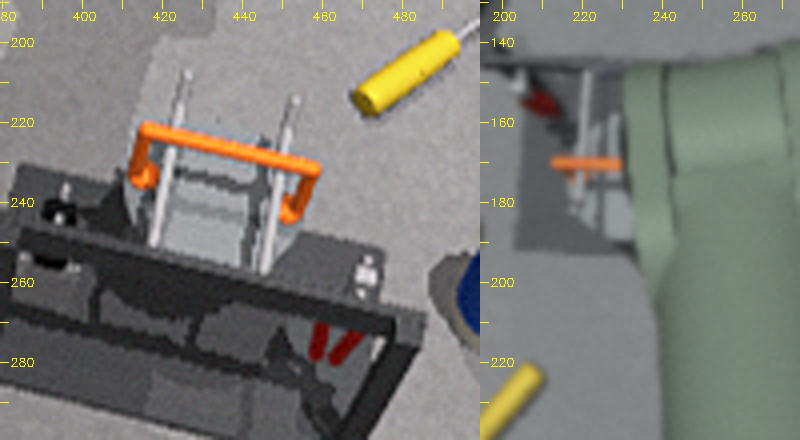

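The cover hangs by its handle over both prongs: the bar runs (415,222) to (459,232) in the scene view, which matches the seat prediction. On to the cartridge.

```bash
python3 -m crank '{"travel":[[-1.6,-3.2,-1],[-3.2,-6.5,-3],[-4.8,-9.8,-5],[-6.4,-13,-7],[-8,-16.4,-9]],"turn":[[0,0,0],[0,0,0],[0,0,0],[0,0,0],[0,0,0]],"gripper":[0,0,0,0,0]}'
python3 -m crank '{"travel":[[0,0,-2],[0,0,-5],[0,0,-8],[0,0,-10],[0,0,-10]],"turn":[[0,0,0],[0,0,0],[0,0,0],[0,0,0],[0,0,0]],"gripper":[0,0,0,0,0]}'
```

```text
clock: 12.45
position: [0.446, -0.0317, 0.2379]
tool_rot: [3.141, -0.0, 1.802]
force: [2.2, -0.0, -0.1]
grip_width: 0.085
finger_force: 0.0
clock: 12.95
position: [0.4457, -0.031, 0.1366]
tool_rot: [-3.138, -0.0, 1.801]
force: [-0.1, 0.1, 0.9]
grip_width: 0.0854
finger_force: 0.0
```

```bash
python3 -m crank '{"travel":[[0,0,-2],[0,0,-4],[0,0,-5.5],[0,0,-6.5],[0,0,-6.8]],"turn":[[0,0,0],[0,0,0],[0,0,0],[0,0,0],[0,0,0]],"gripper":[0,0,0,0,0]}'
python3 -m crank '{"travel":[[0,0,0],[0,0,0],[0,0,0],[0,0,0],[0,0,0]],"turn":[[0,0,0],[0,0,0],[0,0,0],[0,0,0],[0,0,0]],"gripper":[0.3,0.6,0.8,1,1]}' 90
python3 -m crank '{"travel":[[0,0,0],[0,0,0],[0,0,0],[0,0,0],[0,0,0]],"turn":[[0,0,0],[0,0,0],[0,0,0],[0,0,0],[0,0,0]],"gripper":[1,1,1,1,1]}'
```

```text
clock: 13.45
position: [0.4469, -0.0309, 0.0703]
tool_rot: [3.142, -0.0, 1.802]
force: [0.3, -0.3, -0.0]
grip_width: 0.0857
finger_force: 0.0
clock: 13.95
position: [0.4469, -0.0309, 0.0706]
tool_rot: [3.141, -0.0, 1.802]
force: [-4.3, 3.0, 56.8]
grip_width: 0.0127
finger_force: 69.4
clock: 14.45
position: [0.4469, -0.0309, 0.0708]
tool_rot: [3.141, -0.0, 1.802]
force: [-1.8, 1.1, 13.1]
grip_width: 0.0121
finger_force: 88.6
```

```bash
python3 -m crank '{"travel":[[0,0,1],[0,0,4],[0,0,9],[0,0,14],[0,0,19]],"turn":[[0,0,0],[0,0,0],[0,0,0],[0,0,0],[0,0,0]],"gripper":[1,1,1,1,1]}'
python3 -m crank '{"travel":[[1,-2,0],[3,-6,0],[5,-10,0],[7.5,-14,0],[9,-17,0]],"turn":[[0,0,-6],[0,0,-12],[0,0,-18],[0,0,-25],[0,0,-33.5]],"gripper":[1,1,1,1,1]}'
python3 -m crank '{"travel":[[1,-2,0],[1.76,-3.35,0],[1.76,-3.35,-1.5],[1.76,-3.35,-3],[1.76,-3.35,-4]],"turn":[[0,0,0],[0,0,0],[0,0,0],[0,0,0],[0,0,0]],"gripper":[1,1,1,1,1]}'
python3 -m crank '{"travel":[[0,0,0],[0,0,0],[0,0,0],[0,0,0],[0,0,0]],"turn":[[0,0,0],[0,0,0],[0,0,0],[0,0,0],[0,0,0]],"gripper":[1,1,1,1,1]}'
python3 - <<'E'
from h import *
o=bot.observe();p=o["position"];y=o["tool_rot"][2];print(np.degrees(y))
a=cv2.cvtColor(bot.grab_frame("scene")["pixels"],cv2.COLOR_RGB2BGR)
c=np.array([p[0],p[1],p[2]+.0252]);u=np.array([np.cos(y),np.sin(y),0]);print("bar top ends",proj("scene",c-.033*u),proj("scene",c+.033*u))
f=np.r_[p[:2],p[2]-.0708];print("lugs",[proj("scene",f+[0,0,.014]+s*.037*u).round(1) for s in(-1,1)])
print("port",proj("scene",[.5545,-.2344,.12]).round(1),"foot",proj("scene",f).round(1))
cv2.imwrite("pics/d1.png",crop(a,175,90,130,150,4))
E
```

```text
clock: 14.95
position: [0.4458, -0.0315, 0.2625]
tool_rot: [-3.141, 0.0, 1.801]
force: [1.3, 1.7, -2.9]
grip_width: 0.0124
finger_force: 88.4
clock: 15.45
position: [0.5373, -0.2033, 0.2608]
tool_rot: [3.141, 0.001, 1.212]
force: [0.2, 1.6, -3.2]
grip_width: 0.0124
finger_force: 88.5
clock: 15.95
position: [0.5535, -0.2332, 0.2186]
tool_rot: [-3.14, -0.0, 1.218]
force: [-0.2, -0.2, -3.4]
grip_width: 0.0122
finger_force: 88.6
clock: 16.45
position: [0.5544, -0.2344, 0.2206]
tool_rot: [3.141, -0.0, 1.217]
force: [0.3, 0.3, -2.3]
grip_width: 0.0126
finger_force: 88.4
69.74781520305869
bar top ends [225.05825715 149.57666264] [245.46945676 160.42820784]
lugs [array([229. , 168.8]), array([250.8, 180.6])]
port [242.1 184.4] foot [240.6 177.8]
```

View pics/d1.png

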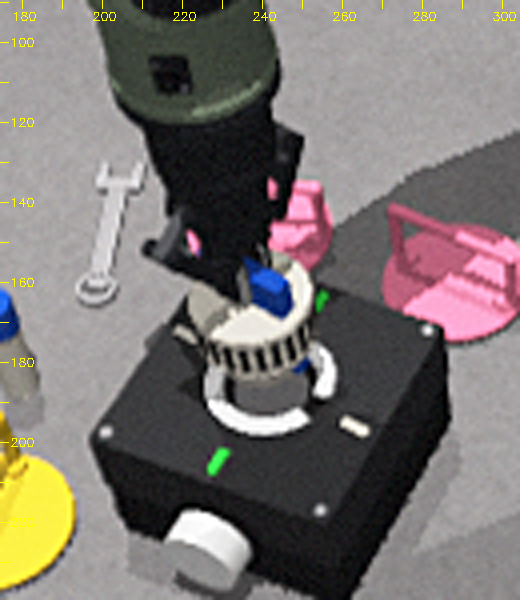

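The spigot is above the port, and the bar's visible end at (247,161) is close to the prediction (245,160) and pointing at the white marks. Lowering with a force check.

```bash
python3 -m crank '{"travel":[[0,0,-1],[0,0,-2],[0,0,-2.6],[0,0,-3],[0,0,-3.3]],"turn":[[0,0,0],[0,0,0],[0,0,0],[0,0,0],[0,0,0]],"gripper":[1,1,1,1,1]}'
python3 -m crank '{"travel":[[0,0,-0.2],[0,0,-0.4],[0,0,-0.5],[0,0,-0.5],[0,0,-0.5]],"turn":[[0,0,0],[0,0,0],[0,0,0],[0,0,0],[0,0,0]],"gripper":[1,1,1,1,1]}'
```

```text
clock: 17.0
position: [0.5541, -0.2345, 0.1868]
tool_rot: [-3.141, 0.0, 1.217]
force: [0.8, 0.5, -3.2]
grip_width: 0.0126
finger_force: 88.7
clock: 17.5
position: [0.5543, -0.2345, 0.1824]
tool_rot: [3.141, 0.0, 1.217]
force: [0.3, -1.1, -3.1]
grip_width: 0.0123
finger_force: 88.7
```

```bash
python3 -m crank '{"travel":[[0,0,-0.2],[0,0,-0.3],[0,0,-0.5],[0,0,-0.6],[0,0,-0.6]],"turn":[[0,0,0],[0,0,0],[0,0,0],[0,0,0],[0,0,0]],"gripper":[1,1,1,1,1]}'
```

```text
clock: 18.0
position: [0.5544, -0.2345, 0.1763]
tool_rot: [3.141, 0.0, 1.217]
force: [1.0, -0.3, 1.8]
grip_width: 0.0126
finger_force: 89.1
```

The force matches the spring alone, so the lugs are in the slots. Pushing on to the shoulder.

```bash
python3 -m crank '{"travel":[[0,0,-0.3],[0,0,-0.6],[0,0,-0.8],[0,0,-1],[0,0,-1.1]],"turn":[[0,0,0],[0,0,0],[0,0,0],[0,0,0],[0,0,0]],"gripper":[1,1,1,1,1]}'
python3 -m crank '{"travel":[[0,0,0],[0,0,0],[0,0,0],[0,0,0],[0,0,0]],"turn":[[0,0,0],[0,0,0],[0,0,0],[0,0,0],[0,0,0]],"gripper":[1,1,1,1,1]}'
```

```text
clock: 18.5
position: [0.5544, -0.2345, 0.1653]
tool_rot: [3.141, 0.0, 1.217]
force: [-0.0, -0.3, 6.9]
grip_width: 0.0126
finger_force: 89.9
clock: 19.0
position: [0.5544, -0.2346, 0.1654]
tool_rot: [3.141, -0.0, 1.217]
force: [0.6, -0.1, 6.4]
grip_width: 0.0124
finger_force: 89.9
```

```bash
python3 -m crank '{"travel":[[0,0,-0.04],[0,0,-0.04],[0,0,-0.04],[0,0,-0.04],[0,0,-0.04]],"turn":[[0,0,-4],[0,0,-9],[0,0,-14],[0,0,-19],[0,0,-24]],"gripper":[1,1,1,1,1]}'
python3 -m crank '{"travel":[[0,0,0],[0,0,0],[0,0,0],[0,0,0],[0,0,0]],"turn":[[0,0,-5],[0,0,-10],[0,0,-15],[0,0,-20],[0,0,-26]],"gripper":[1,1,1,1,1]}'
python3 -m crank '{"travel":[[0,0,0],[0,0,0],[0,0,0],[0,0,0],[0,0,0]],"turn":[[0,0,-5],[0,0,-10],[0,0,-15],[0,0,-20],[0,0,-25]],"gripper":[1,1,1,1,1]}'
python3 -c "from h import *;o=bot.observe();print(o['moment'],o['force'],np.degrees(o['tool_rot'][2]),o['qpos'][6])"
```

```text
clock: 19.5
position: [0.5544, -0.2346, 0.1651]
tool_rot: [3.141, -0.0, 0.795]
force: [-0.1, 0.5, 6.5]
grip_width: 0.0124
finger_force: 89.9
clock: 20.0
position: [0.5543, -0.2346, 0.1651]
tool_rot: [3.141, -0.0, 0.341]
force: [-1.4, 0.1, 6.7]
grip_width: 0.0118
finger_force: 89.9
clock: 20.5
position: [0.5543, -0.2346, 0.165]
tool_rot: [3.141, -0.0, -0.095]
force: [-0.8, 0.1, 6.3]
grip_width: 0.0122
finger_force: 89.9
[0.0166347  0.02637807 0.07731929] [-0.80784708  0.1215537   6.3072905 ] -5.46141695730451 -0.6477580702310991
```

```bash
python3 -m crank '{"travel":[[0,0,0],[0,0,0],[0,0,0],[0,0,0],[0,0,0]],"turn":[[0,0,-2],[0,0,-4],[0,0,-6],[0,0,-6],[0,0,-6]],"gripper":[1,1,1,1,1]}'
python3 -c "from h import *;o=bot.observe();print(o['moment'],o['force'],np.degrees(o['tool_rot'][2]),o['qpos'][6])"
python3 -m crank '{"travel":[[0,0,0],[0,0,0],[0,0,0],[0,0,0],[0,0,0]],"turn":[[0,0,-0.5],[0,0,-1],[0,0,-1.5],[0,0,-1.5],[0,0,-1.5]],"gripper":[1,1,1,1,1]}'
python3 -c "from h import *;o=bot.observe();print(o['moment'],o['force'],np.degrees(o['tool_rot'][2]),o['qpos'][6])"
```

```text
clock: 21.0
position: [0.5544, -0.2346, 0.165]
tool_rot: [3.141, -0.0, -0.197]
force: [1.1, 0.8, 6.9]
grip_width: 0.0122
finger_force: 90.0
[ 0.03489127 -0.04684758  0.02096073] [1.0981     0.76778639 6.91533877] -11.27260519300665 -0.7320722973287173
clock: 21.5
position: [0.5544, -0.2345, 0.165]
tool_rot: [3.142, -0.0, -0.222]
force: [-0.2, 0.5, 6.7]
grip_width: 0.0124
finger_force: 90.0
[0.10022006 0.0018509  0.38410861] [-0.15116209  0.48594244  6.66103366] -12.733457163511618 -0.7535852318262679
```

```bash
python3 -m crank '{"travel":[[0,0,0],[0,0,0],[0,0,0.1],[0,0,0.2],[0,0,0.2]],"turn":[[0,0,0.5],[0,0,1],[0,0,1.3],[0,0,1.3],[0,0,1.3]],"gripper":[1,1,1,1,1]}'
python3 -m crank '{"travel":[[0,0,0],[0,0,0],[0,0,0],[0,0,0],[0,0,0]],"turn":[[0,0,0],[0,0,0],[0,0,0],[0,0,0],[0,0,0]],"gripper":[1,1,1,1,1]}'
python3 - <<'E'
from h import *
o=bot.observe();print(np.round(o['moment'],2),np.round(o['force'],1),np.degrees(o['tool_rot'][2]))
a=cv2.cvtColor(bot.grab_frame("scene")["pixels"],cv2.COLOR_RGB2HSV)
def rng(x,y,w,h,lo,hi):
    m=cv2.inRange(a[y:y+h,x:x+w],lo,hi);v,u=np.nonzero(m);return (len(u),u.min()+x,u.max()+x,v.min()+y,v.max()+y) if len(u) else 0
print("cover",rng(390,190,110,80,(6,150,90),(18,255,255)))
p=o["position"];y=o["tool_rot"][2];u=np.array([np.cos(y),np.sin(y),0])
print("blue",rng(205,140,80,70,(105,120,60),(125,255,255)),[proj("scene",np.array(p)+[0,0,.0252]+s*.033*u).round(1) for s in(-1,1)])
E
```

```text
clock: 22.0
position: [0.5544, -0.2345, 0.1671]
tool_rot: [-3.141, -0.0, -0.2]
force: [0.0, 0.1, 6.0]
grip_width: 0.0121
finger_force: 89.9
clock: 22.5
position: [0.5544, -0.2345, 0.167]
tool_rot: [-3.141, -0.0, -0.2]
force: [1.0, 0.7, 5.8]
grip_width: 0.0122
finger_force: 89.9
[ 0.12 -0.02 -0.02] [1.  0.7 5.8] -11.465010916971051
cover (284, np.int64(412), np.int64(459), np.int64(221), np.int64(245))
blue (101, np.int64(230), np.int64(239), np.int64(168), np.int64(184)) [array([244.4, 159.1]), array([231.9, 177.2])]
```

The force fits the spring at about 14 mm, the stop was felt at -12.7°, and I backed off to -11.5° against a green-mark line at about -10.3°. The cover has not moved.

```bash
python3 -c "from workcell import bot;print(bot.job_done())"
```

```text
the job is handed in; nothing more can be done
None
```

I've handed the job in, with no verdict shown: the cover hangs on the double hook, let go, and the cartridge is pushed in, turned to about 1° past the green marks and still gripped.

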